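# Make up two tile-glazing kits

## Robot

A 7-joint arm with a two-finger parallel gripper is mounted at the origin on the work surface. World frame = base frame: x ahead of the robot, y to its left, z up, the work surface at z = 0. Lengths are in m, angles in degrees, forces in N, time in s.
With the tool pointing down it reaches from about 0.4 to 0.85 m from the base axis. Payload 4.4 kg.
Tool frame: the origin (TCP) lies between the finger pads; the fingertips stand 25 mm ahead of it and the grasp point (between the pads) lies 6 mm ahead of it; z points along the fingers, y is the line along which they close (so a half turn about z gives the same grasp; the last joint's range is limited). The gripper opens to 94 mm and grips with 3 to 60 N. Pads are 16 mm wide; open, the fingers measure 119 mm over their backs; the gripper's body (75 mm by 177 mm) begins 78 mm behind the grasp point.
Start: joints at [59.427, 36.005, 2.206, 86.941, -1.547, 57.084, -1.146], TCP at [0.293, -0.58, 0.23] pointing down, gripper open.
Joint ranges: [-175.42, 175.42], [-21.48, 121.26], [-71.46, 75.88], [10.55, 141.38], [-63.04, 243.04], [13.31, 113.54], [-168.57, 168.57]. Speed limits (degrees/s): [147.25, 147.25, 180, 180, 180, 180, 180].

## Interface

Orientations are given as a 3x3 rotation matrix whose columns are the frame's x, y, z axes.
In Python, from cell import ctrl, camera, calibration gives the robot as it stands.
- The arm moves only by the tool drive_tool, never from a script. Its argument "plan" is a list of rows, each a list of 3 entries, a list of its own where there are three numbers: the turn, a rotation vector about the world's x, y, z in rad, then the shift along the world's x, y, z in m, then the gripper's target within -1 to 1 (fully open at 1, half-way at 0, shut at -1). In form: [[[ax, ay, az], [x, y, z], grip], ...]. A call has 1 to 12 rows; each row is the pose to reach, as a shift and turn from the pose commanded when the call began; what a row does not reach only later rows make up. A row lasts 1/12 s, in which the tool goes at most 41.7 mm and 7.16 degrees, less where a joint would pass 70% of its speed; a pose out of reach is approached as far as the arm can. A call with a gripper value outside its range is refused whole. The fingers move at their own pace and stop on an object; "force" is the grip in N (left out, the last holds). Time passes only in rows, so rows that repeat a pose let the fingers close. It gives the time, the measured TCP pose, the force, the opening and the grip force at its end, in the units of the state.
- ctrl.get_state(): the state, without advancing time (a new reading comes with each control period).
- camera(name): name is "side" or "top"; returns the picture (400x640x3 uint8, red, green, blue); there is no depth.
- calibration(name): a dict with "fx", "fy", "cx", "cy" (pixels), "k1" (the pictures are not rectified: a ray, as slopes to the right and down, at radius r is drawn at 1 + k1 r^2 times it, then the intrinsics apply), "R" (3x3) and "t" (3): a world point X has camera coordinates R X + t. Camera axes: x right, y down, z forward; pixel columns grow to the right and rows downward; lengths in m; the calibration is good to about 2 mm. A picture is of the moment at which its call begins. calibration takes no time and is no camera call.
- ctrl.close_job(): hands the job in; it is judged then, once.
The state is a dict: "clock": time; "q": joint angles; "dq": joint speeds; "tau": joint torques, N m; "tool_pos": TCP position; "ee_rot": TCP orientation; "force": force on the tool from outside, world axes, zero at the start; "torque": the same for the moment, N m; "gripper_width": finger opening in m; "gripper_force": force on a finger pad.
Only numpy, scipy, OpenCV 4.12 (cv2) and the standard library are available. Lean on these libraries where they do the work, as an engineer would, in place of code of your own. Each camera call takes 0.05 s, during which the arm holds its last target. There are 200 camera calls.

## Task

Make up the trays for the two tile painters: in the green tray the white hexagonal tile, the red glaze jar and the flat brush; in the yellow tray the scalloped tile and the gold lustre bottle (its brush is in the cap). Set each thing down, without dropping it, in its place in the tray: tile flat in the middle of the square tile bay, jar or bottle upright in the middle of the jar bay beside it, brush lying along the long groove. Leave the blue jar and the square tile where they are.

Things in the scene. Friction and masses are not known exactly. Their poses are not given: they have to be found in the camera images.
- tray_green: The green kit tray, loose, 184 (x) by 214 (y) by 18 mm high, 4 mm walls and floor, dividers to 16 mm. Origin: centre of underside, z up, own x within 0.2 rad of world x. Places (middles from the origin): brush groove 62 (x) by 206 (y) at x -57, y 0, nearest the robot; square tile bay 110 by 110 at x +33, y +48; jar bay 110 (x) by 92 (y) at x +33, y -57 mm. On the left or right of the bench.
- tray_yellow: The yellow kit tray, loose, 184 (x) by 214 (y) by 18 mm high, 4 mm walls and floor, dividers to 16 mm. Origin: centre of underside, z up, own x within 0.2 rad of world x. Places (middles from the origin): brush groove 62 (x) by 206 (y) at x -57, y 0, nearest the robot; square tile bay 110 by 110 at x +33, y +48; jar bay 110 (x) by 92 (y) at x +33, y -57 mm. On the left or right of the bench.
- hex_tile: Chalk-white hexagonal tile lying flat, 60 mm across flats, 69 across corners, 12 mm thick, 70 g. Origin: centre of underside, z up; two flats face along own +y and -y. Own y within 0.3 rad of world y at the start. In the stock between and beyond the trays; most free room to its left and right (world y).
- scallop_tile: Blue-green scalloped tile lying flat, like a clover leaf: four round lobes with notches between, 60 mm over opposite lobes, 12 mm thick, 70 g. Each lobe ends in a flat 19 mm wide, square to own x or y. Origin: centre of underside, z up. Own y within 0.3 rad of world y at the start. In the stock between and beyond the trays; most free room to its left and right (world y).
- square_tile: Square terracotta tile lying flat, 56 by 56 mm, 12 mm thick. Not wanted in any kit: it stays where it is. Origin: centre of its underside. In the stock between and beyond the trays; most free room to its left and right (world y).
- red_jar: Red glaze jar: upright cylinder 48 mm in diameter, 58 mm high, straight sides, red lid, white body with red band, 120 g. Origin: centre of underside. In the stock between and beyond the trays; most free room to its left and right (world y).
- blue_jar: Blue glaze jar: upright cylinder 48 mm in diameter, 58 mm high, straight sides, blue lid, white body with blue band, 120 g. Origin: centre of underside. Not wanted in any kit: it stays where it is. In the stock between and beyond the trays; most free room to its left and right (world y).
- lustre_bottle: Gold lustre bottle: upright small amber glass bottle with a gold band, 34 mm in diameter, body 36 mm high, with a black cap (22 mm in diameter, brush inside it) from 36 up to 62 mm; 70 g. Origin: centre of its underside; z up. In the stock between and beyond the trays; most free room to its left and right (world y).
- brush: Flat brush 165 mm long, lying along its own x: dark red handle 12 mm wide, 11 thick, x -82 to +23 mm; steel ferrule 24 wide, 11 thick, to +50; stiff cream bristles 26 wide to +82 mm. Origin: mid-length on its underside, z up; balances near x +4 mm; 35 g. On the bench between the trays, nearest the robot, length within 0.2 rad of world y, bristles to the left (+y).

How it is judged (in metres and radians):
At the end, for the whole second after the job is handed in: Each thing in its own tray and place, on the tray floor, flat or upright, released, at rest: tiles and jars within 15 mm of their bay's middle along each tray axis, brush within 20 mm across, 22 mm along and 0.35 rad of the groove; trays flat; blue jar and square tile within 30 mm of their start (x of hex_tile in the frame of tray_green between 0.018 and 0.048 m and y of hex_tile in the frame of tray_green between 0.033 and 0.063 m and z of hex_tile in the frame of tray_green between 0 and 0.008 m and angle between each of hex_tile, red_jar, brush, scallop_tile, lustre_bottle's own z axis and vertical below 0.1 rad and linear speed of each of hex_tile, red_jar, brush, scallop_tile, lustre_bottle, tray_green, tray_yellow below 0.02 m/s and angular speed of each of hex_tile, red_jar, brush, scallop_tile, lustre_bottle below 0.3 rad/s and x of red_jar in the frame of tray_green between 0.018 and 0.048 m and y of red_jar in the frame of tray_green between -0.072 and -0.042 m and z of red_jar in the frame of tray_green between 0 and 0.008 m and x of brush in the frame of tray_green between -0.077 and -0.037 m and y of brush in the frame of tray_green between -0.022 and 0.022 m and z of brush in the frame of tray_green between 0 and 0.008 m and angle between the x axis of brush and the y axis of tray_green, either way round below 0.35 rad and x of scallop_tile in the frame of tray_yellow between 0.018 and 0.048 m and y of scallop_tile in the frame of tray_yellow between 0.033 and 0.063 m and z of scallop_tile in the frame of tray_yellow between 0 and 0.008 m and x of lustre_bottle in the frame of tray_yellow between 0.018 and 0.048 m and y of lustre_bottle in the frame of tray_yellow between -0.072 and -0.042 m and z of lustre_bottle in the frame of tray_yellow between 0 and 0.008 m and angle between each of tray_green, tray_yellow's own z axis and vertical below 0.05 rad and distance of each of blue_jar, square_tile from where it was at the start of the episode below 0.03 m); the robot touches nothing.
It fails at once if a tile is dropped or thrown (over 0.8 m/s out of the fingers: a fall of more than about 3 cm) ((linear speed of hex_tile above 0.8 m/s and contact force between hex_tile and the fingers below 0.01 N) or (linear speed of scallop_tile above 0.8 m/s and contact force between scallop_tile and the fingers below 0.01 N)).
It fails at once if the jar, the bottle or the brush is dropped or thrown (over 0.8 m/s out of the fingers: a fall of more than about 3 cm) ((linear speed of red_jar above 0.8 m/s and contact force between red_jar and the fingers below 0.01 N) or (linear speed of lustre_bottle above 0.8 m/s and contact force between lustre_bottle and the fingers below 0.01 N) or (linear speed of brush above 0.8 m/s and contact force between brush and the fingers below 0.01 N)).
It fails at once if the blue jar, which belongs to no kit, is shifted by more than 3 cm (distance of blue_jar from where it was at the start of the episode above 0.03 m).
It fails at once if the square tile, which belongs to no kit, is shifted by more than 3 cm (distance of square_tile from where it was at the start of the episode above 0.03 m).
It also fails if it takes over 128 s, if anything falls off the work surface, if the arm or the gripper's body presses on something with over 40 N, if the wrist force passes 120 N, or if a joint passes its speed limit or range.

## Working session

There is one attempt and no reset: what is moved stays moved. The work goes in short steps, Python scripts to look and compute and a tool call to move; the robot and the scene stay as the last step left them, time stands still between calls to the robot, and variables do not carry over. Pictures are saved under pics/ and viewed, at most 14 in all, crops included, and the job is handed in when it is done.

Besides the shell and the picture viewer there is one more tool, called after "Call:" as name(argument=value, ...) on one line, values as JSON. drive_tool: Moves the arm, as the interface text tells. Its arguments: {"type":"object","properties":{"plan":{"type":"array"},"force":{"type":"number"}},"required":["plan"]}

```bash
mkdir -p pics
cat > h.py <<'E'
import numpy as np, cv2
from cell import ctrl, camera, calibration
def K(c): return np.array([[c['fx'],0,c['cx']],[0,c['fy'],c['cy']],[0,0,1]])
def snap(n,f):
    im=camera(n); cv2.imwrite(f'pics/{f}.png',im[:,:,::-1]); return im
def p2w(n,uv,z):
    c=calibration(n);uv=np.array(uv,float).reshape(-1,1,2)
    s=cv2.undistortPoints(uv,K(c),np.array([c['k1'],0,0,0]))[:,0]
    R=np.array(c['R']);t=np.array(c['t']);C=-R.T@t
    d=np.c_[s,np.ones(len(s))]@R
    return C+d*((z-C[2])/d[:,2])[:,None]
def w2p(n,X):
    c=calibration(n)
    return cv2.projectPoints(np.array(X,float).reshape(-1,3),cv2.Rodrigues(np.array(c['R'],float))[0],np.array(c['t'],float),K(c),np.array([c['k1'],0,0,0],float))[0][:,0]
E
python3 - <<'E'
from h import *
snap('top','t0');snap('side','s0')
for n in('top','side'):
    c=calibration(n);print(n,c, -np.array(c['R']).T@np.array(c['t']))
s=ctrl.get_state();print(s['clock'],s['tool_pos'],s['ee_rot'],s['gripper_width'])
E
```

```text
top {'fx': 409.47252541805767, 'fy': 409.47252541805767, 'cx': 319.8986207067195, 'cy': 191.45195837908392, 'k1': -0.09351586922215217, 'R': array([[ 1.78622938e-03, -9.99981397e-01, -5.83223044e-03],
       [-9.84159955e-01, -7.24003495e-04, -1.77281301e-01],
       [ 1.77273781e-01,  6.05651271e-03, -9.84142939e-01]]), 't': array([-0.00971244,  0.55589875,  0.7918747 ])} [ 0.40673201 -0.01410578  0.8778117 ]
side {'fx': 367.83388036441283, 'fy': 367.83388036441283, 'cx': 326.74019965710187, 'cy': 196.28832336663848, 'k1': 0.008324434138771052, 'R': array([[-0.75149781, -0.65949876, -0.01767541],
       [-0.31663513,  0.38405058, -0.86732194],
       [ 0.57878599, -0.64619389, -0.49743365]]), 't': array([0.40384268, 0.19618183, 0.48903135])} [0.08256045 0.50699908 0.42055154]
0.1 [ 0.29287993 -0.57967768  0.2296905 ] [[ 8.92571085e-01  4.50906087e-01 -7.48147281e-04]
 [ 4.50906707e-01 -8.92569942e-01  1.42819149e-03]
 [-2.37935376e-05 -1.61210706e-03 -9.99998700e-01]] 0.09400909682648018
```

View pics/t0.png

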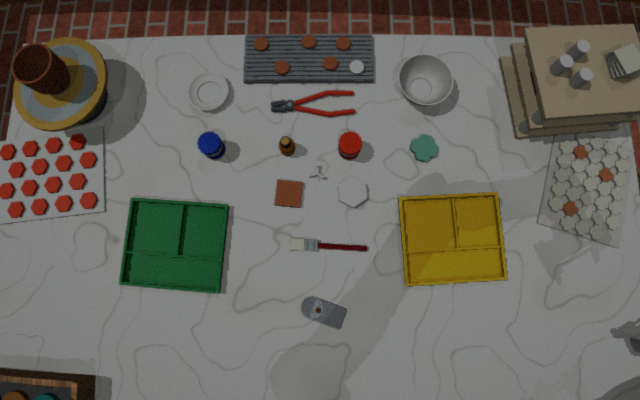

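View pics/s0.png

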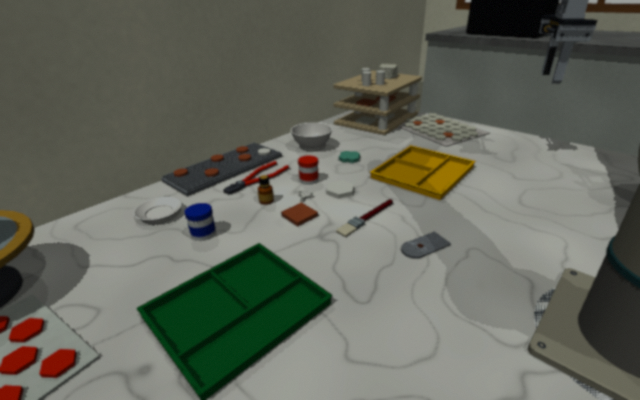

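The top view (up = +x, left = +y) shows green tray (~175,245), yellow tray (~453,238), hex tile (353,192), red jar (350,145), scallop (424,148), bottle (286,146), brush (328,245), blue jar (210,145) and square tile (289,193). The side view agrees with this. Next I segment by colour.

```bash
cat >> h.py <<'E'
def blob(im,roi,f):
    u0,v0,u1,v1=roi
    hsv=cv2.cvtColor(im,cv2.COLOR_RGB2HSV).astype(int)
    m=np.zeros(im.shape[:2],np.uint8);m[v0:v1,u0:u1]=f(hsv,im.astype(int))[v0:v1,u0:u1]
    n,l,s,c=cv2.connectedComponentsWithStats(m);k=1+np.argmax(s[1:,4])
    cn=max(cv2.findContours((l==k).astype(np.uint8),0,1)[0],key=cv2.contourArea)[:,0]
    return cn,s[k,4],c[k]
def fit(cn,z,n='top'):
    w=p2w(n,cn,z)[:,:2]
    r=cv2.minAreaRect((w*1000).astype(np.float32));M=cv2.moments((w*1000).astype(np.float32).reshape(-1,1,2))
    return np.round(r[0],1),np.round(r[1],1),round(r[2],1),np.round([M['m10']/M['m00'],M['m01']/M['m00']],1)
E
python3 - <<'E'
from h import *
im=cv2.imread('pics/t0.png')[:,:,::-1].copy()
hue=lambda a,b,s,v=0:(lambda h,i:(h[...,0]>=a)&(h[...,0]<=b)&(h[...,1]>s)&(h[...,2]>v))
T={'green':((110,190,240,300),hue(45,80,150),.018),'yellow':((390,185,515,295),hue(18,34,150),.018),
'hex':((330,172,378,215),lambda h,i:i.min(2)>150,.012),
'scal':((405,130,445,168),hue(60,95,70,90),.012),'square':((265,172,310,213),hue(0,20,100,60),.012),
'redlid':((330,122,370,165),lambda h,i:((h[...,0]<8)|(h[...,0]>172))&(h[...,1]>150)&(h[...,2]>100),.058),
'bluelid':((190,125,230,165),hue(105,130,150,60),.058),
'cap':((272,130,302,162),lambda h,i:i.max(2)<60,.062),'bottle':((272,130,302,162),hue(5,25,120),.036),
'handle':((310,235,375,258),lambda h,i:((h[...,0]<10)|(h[...,0]>165))&(h[...,1]>100),.011)}
for k,(r,f,z) in T.items():
    cn,a,c=blob(im,r,f);print(k,a,c.round(1),*fit(cn,z))
print(p2w('top',[[290,244],[367,248]],.008))
o=[im[222:268,280:380],im[122:168,240:340+40][:,30:130],im[122:168,320:420],im[165:220,280:380]]
cv2.imwrite('pics/c0.png',cv2.resize(np.vstack(o),None,fx=3,fy=3,interpolation=cv2.INTER_CUBIC)[:,:,::-1])
E
```

```text
green 8166 [175.1 244.8] [448.3 300.7] [215.6 183.5] 86.0 [448.2 300.7]
yellow 8910 [451.6 238.5] [ 462.8 -288.7] [186.6 218.3] 3.0 [ 462.8 -288.5]Traceback (most recent call last):
  File "<stdin>", line 12, in <module>
  File "h.py", line 19, in blob
    n,l,s,c=cv2.connectedComponentsWithStats(m);k=1+np.argmax(s[1:,4])
                                                    ~~~~~~~~~^^^^^^^^^
    return _wrapfunc(a, 'argmax', axis=axis, out=out, **kwds)
    return bound(*args, **kwds)
ValueError: attempt to get argmax of an empty sequence
```

Run:
```python
from h import *
im=cv2.imread('pics/t0.png')[:,:,::-1].copy()
hue=lambda a,b,s,v=0:(lambda h,i:(h[...,0]>=a)&(h[...,0]<=b)&(h[...,1]>s)&(h[...,2]>v))
T={'scal':((405,130,445,168),hue(60,95,70,90),.012),'square':((265,172,310,213),hue(0,20,100,60),.012),
'redlid':((330,122,370,165),lambda h,i:((h[...,0]<8)|(h[...,0]>172))&(h[...,1]>150)&(h[...,2]>100),.058),
'bluelid':((190,125,230,165),hue(105,130,150,60),.058),
'cap':((272,130,302,162),lambda h,i:i.max(2)<60,.062),'bottle':((272,130,302,162),hue(5,25,120),.036),
'handle':((310,235,375,258),lambda h,i:((h[...,0]<10)|(h[...,0]>165))&(h[...,1]>100),.011)}
for k,(r,f,z) in T.items():
  try:
    cn,a,c=blob(im,r,f);print(k,a,c.round(1),*fit(cn,z))
  except ValueError: print(k,'none')
print(p2w('top',[[290,244],[367,248]],.008))
print(im[192,330:378].max(1), im[172:215,352].max(1))
def cr(u,v):return cv2.resize(im[v-25:v+25,u-25:u+25],(300,300),interpolation=cv2.INTER_CUBIC)
o=np.vstack([np.hstack([cr(424,148),cr(353,192)]),np.hstack([cr(286,146),cr(350,145)])])
cv2.imwrite('pics/c0.png',o[:,:,::-1])
```

```text
scal 475 [424.1 147.1] [ 662.6 -238.5] [53.6 53.1] 31.3 [ 662.5 -238.4]
square 638 [288.4 193.1] [559.2  58.9] [54.4 54.9] 84.3 [559.2  58.9]
redlid 383 [350.  142.4] [658.2 -71.5] [45.4 45.6] 35.1 [658.4 -71.5]
bluelid 371 [208.6 142.5] [658.8 225.2] [46.3 44.8] 2.9 [658.9 225. ]
cap 62 [289.3 151.5] [638.7  53.9] [16.9 28.2] 33.7 [636.9  54.2]
bottle 199 [286.4 145.8] [657.1  62.6] [33.3 36.6] 70.0 [657.6  62.9]
handle 225 [342.  246.7] [444.8 -55.4] [101.7   9.8] 86.4 [444.8 -55.5]
[[ 0.45044733  0.05427634  0.008     ]
 [ 0.44219525 -0.10839826  0.008     ]]
[135 136 133 132 133 134 132 130 124 129 134 133 132 133 134 136 133 135
 132 134 132 136 134 138 135 131 137 136 134 133 135 136 134 133 134 131
 111  94  94 122 134 134 135 131 131 134 134 132] [133 134 134 134 127 131 132 134 135 135 132 134 134 135 135 134 135 133
 132 132 134 132 131 135 133 135 137 135 132 133 136 136 137 134 122  91
 115 122 125 134 132 134 136]
```

View pics/c0.png

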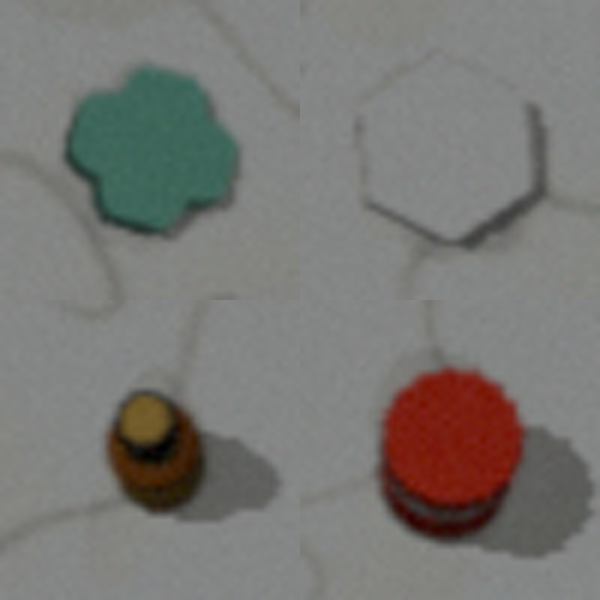

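Crop: scallop centred about (424,147), hex corners at (351,175) top and (354.7,207) bottom, bottle cap top about (285.7,140.7). I compute those positions and cross-check by projecting them into the side view.

Run:
```python
from h import *
im=cv2.imread('pics/t0.png')[:,:,::-1].copy()
hx=p2w('top',[[350.5,174.8],[365.8,183.2],[365.8,196.8],[354.2,206.5],[338.3,200],[337,184.8]],.012)*1000
print('hex',hx.mean(0).round(1),[np.linalg.norm(hx[i]-hx[i+3]).round(1) for i in range(3)],[np.degrees(np.arctan2(*(hx[a]-hx[b])[[1,0]])).round(1) for a,b in((0,3),(5,4),(1,2))])
print('captop',p2w('top',[[285.2,140.2]],.062)*1000)
hsv=lambda h,i:(h[...,0]>=60)&(h[...,0]<=95)&(h[...,1]>70)&(h[...,2]>60)
cn,a,c=blob(im,(405,130,445,168),hsv);w=p2w('top',cn,.012)[:,:2]*1000
print(fit(cn,.012));d=w-fit(cn,.012)[3];r=np.hypot(*d.T);th=np.arctan2(d[:,1],d[:,0])
o=np.argsort(th);g=np.linspace(-np.pi,np.pi,361)[:-1];rr=np.interp(g,th[o],r[o],period=2*np.pi)
f=(rr*np.exp(-4j*g)).mean();print('scallop lobe yaw',np.degrees(-np.angle(f))/-4 if 0 else np.degrees(np.angle(f.conj()))/4*1,'amp',abs(f)*2,rr.min(),rr.max())
P=np.r_[hx.mean(0)[None]/1000,[[.657,.061,.062]],[[.6625,-.2384,.012]],[[.658,-.0715,.058]],[[.4485,.3007,.004]],[[.4628,-.2887,.004]]]
s=cv2.imread('pics/s0.png')
for p in w2p('side',P): cv2.circle(s,tuple(int(round(x)) for x in p),2,(255,0,255),-1)
cv2.imwrite('pics/s1.png',s[120:360,100:500])
```

```text
hex [563.8 -77.6  12. ] [np.float64(69.6), np.float64(70.0), np.float64(67.0)] [np.float64(5.9), np.float64(4.5), np.float64(-1.0)]
captop [[661.78298161  63.17043318  62.        ]]
(array([ 661.6, -237.3]), array([53.7, 55.6]), 29.6, array([ 661.4, -237.7]))
scallop lobe yaw -16.12369841551939 amp 2.214383560746092 22.844780813784116 31.045522536949264
```

View pics/s1.png

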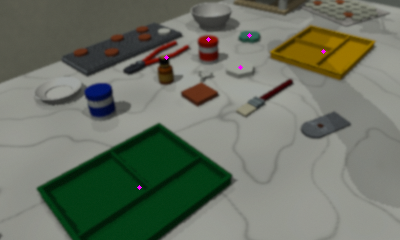

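Call:
drive_tool(plan=[[[0,0,-0.12],[0.02,0.04,-0.01],1],[[0,0,-0.24],[0.04,0.08,-0.03],1],[[0,0,-0.36],[0.06,0.12,-0.05],1],[[0,0,-0.36],[0.08,0.16,-0.05],1],[[0,0,-0.36],[0.1,0.2,-0.05],1],[[0,0,-0.36],[0.12,0.24,-0.05],1],[[0,0,-0.36],[0.14,0.28,-0.05],1],[[0,0,-0.36],[0.16,0.32,-0.05],1],[[0,0,-0.36],[0.18,0.36,-0.05],1],[[0,0,-0.36],[0.2,0.4,-0.05],1],[[0,0,-0.36],[0.22,0.44,-0.05],1],[[0,0,-0.36],[0.24,0.47,-0.05],1]], force=20)

```text
clock: 1.1
tool_pos: [0.5151, -0.1393, 0.1803]
ee_rot: [[0.994, 0.108, -0.001], [0.108, -0.994, 0.0], [-0.001, -0.0, -1.0]]
force: [0.2, -0.4, 0.1]
gripper_width: 0.0937
gripper_force: 0.0
```

The projected centres land on their objects in the side view to within a few pixels (hex, cap, scallop, red lid, both tray floors), so I continue to the hex tile.

Call:
drive_tool(plan=[[[0,0,0],[0.015,0.016,-0.03],1],[[0,0,0],[0.03,0.032,-0.06],1],[[0,0,0],[0.03,0.032,-0.09],1],[[0,0,0],[0.03,0.032,-0.1],1],[[0,0,0],[0.03,0.032,-0.1],1],[[0,0,0],[0.03,0.032,-0.1],1],[[0,0,0],[0.03,0.032,-0.1],1]])

```text
clock: 1.68
tool_pos: [0.5457, -0.1109, 0.0819]
ee_rot: [[0.994, 0.106, 0.002], [0.106, -0.994, -0.001], [0.002, 0.001, -1.0]]
force: [0.2, -0.0, 0.7]
gripper_width: 0.094
gripper_force: 0.0
```

Run:
```python
from h import *
a=snap('top','t1');s=snap('side','s2')
print(ctrl.get_state()['tool_pos'])
c=lambda i,u,v:cv2.resize(i[v-45:v+45,u-55:u+55],(400,327),interpolation=cv2.INTER_CUBIC)
u=w2p('side',[[.563,-.078,.03]])[0].astype(int)
cv2.imwrite('pics/c1.png',np.hstack([c(a,353,185),c(s,*u)])[:,:,::-1])
```

```text
[ 0.54595551 -0.11063181  0.08221321]
```

View pics/c1.png

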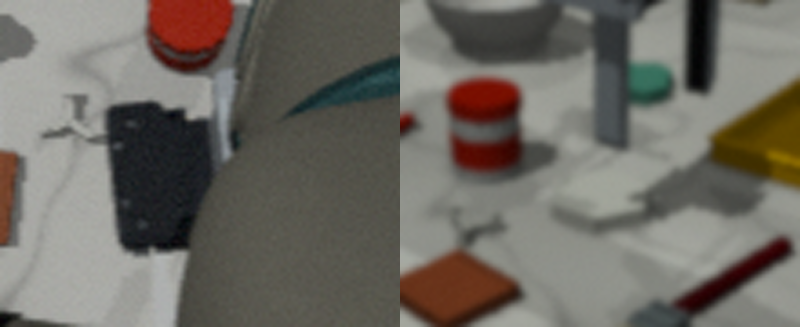

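The side crop shows the gripper still some 3 cm short to the right of the hex tile. A row's unreached remainder was dropped, so I will work from the settled measured pose.

Call:
drive_tool(plan=[[[0,0,0],[0.01,0.016,0],1],[[0,0,0],[0.017,0.032,0],1],[[0,0,0],[0.017,0.032,-0.015],1],[[0,0,0],[0.017,0.032,-0.035],1],[[0,0,0],[0.017,0.032,-0.05],1],[[0,0,0],[0.017,0.032,-0.054],1],[[0,0,0],[0.017,0.032,-0.054],1],[[0,0,0],[0.017,0.032,-0.054],-1],[[0,0,0],[0.017,0.032,-0.054],-1],[[0,0,0],[0.017,0.032,-0.054],-1],[[0,0,0],[0.017,0.032,-0.054],-1],[[0,0,0],[0.017,0.032,-0.054],-1]], force=20)

```text
clock: 2.78
tool_pos: [0.5625, -0.0776, 0.0271]
ee_rot: [[0.994, 0.108, 0.001], [0.108, -0.994, -0.0], [0.001, 0.0, -1.0]]
force: [0.1, -0.9, -0.4]
gripper_width: 0.064
gripper_force: 0.0
```

Call:
drive_tool(plan=[[[0,0,0],[0,0,0],-1],[[0,0,0],[0,0,0],-1],[[0,0,0],[0,0,0.0],-1],[[0,0,0],[0,0,0.01],-1],[[0,0,0],[0,0,0.03],-1],[[0,0,0],[0,0,0.06],-1],[[0,0,0],[0,0,0.08],-1],[[0,0,0],[0,0,0.085],-1],[[0,0,0],[0,0,0.085],-1]], force=30)

```text
clock: 3.53
tool_pos: [0.5632, -0.0776, 0.1132]
ee_rot: [[0.994, 0.108, 0.003], [0.108, -0.994, -0.0], [0.003, 0.001, -1.0]]
force: [0.1, -0.1, -0.6]
gripper_width: 0.0598
gripper_force: 29.9
```

Call:
drive_tool(plan=[[[0,0,-0.03],[-0.003,0.015,0],-1],[[0,0,-0.06],[-0.009,0.048,0],-1],[[0,0,-0.09],[-0.016,0.084,0],-1],[[0,0,-0.12],[-0.023,0.12,0],-1],[[0,0,-0.15],[-0.03,0.158,0],-1],[[0,0,-0.17],[-0.037,0.196,0],-1],[[0,0,-0.17],[-0.044,0.234,0],-1],[[0,0,-0.17],[-0.051,0.272,0],-1],[[0,0,-0.17],[-0.058,0.31,0],-1],[[0,0,-0.17],[-0.066,0.348,0],-1],[[0,0,-0.17],[-0.073,0.382,0],-1],[[0,0,-0.17],[-0.077,0.41,0],-1]])

```text
clock: 4.53
tool_pos: [0.4824, 0.3354, 0.1096]
ee_rot: [[0.998, -0.059, -0.003], [-0.059, -0.998, -0.001], [-0.003, 0.001, -1.0]]
force: [0.1, 0.3, -0.7]
gripper_width: 0.0598
gripper_force: 29.9
```

Call:
drive_tool(plan=[[[0,0,0],[-0.001,0.01,0],-1],[[0,0,0],[-0.001,0.012,0],-1],[[0,0,0],[-0.001,0.012,0],-1],[[0,0,0],[-0.001,0.012,0],-1]])

```text
clock: 4.87
tool_pos: [0.4847, 0.3415, 0.1109]
ee_rot: [[0.998, -0.065, -0.001], [-0.065, -0.998, -0.003], [-0.0, 0.003, -1.0]]
force: [0.1, -0.3, -0.1]
gripper_width: 0.0598
gripper_force: 29.9
```

Call:
drive_tool(plan=[[[0,0,0],[0,0.005,-0.01],-1],[[0,0,0],[0,0.005,-0.035],-1],[[0,0,0],[0,0.005,-0.058],-1],[[0,0,0],[0,0.005,-0.07],-1],[[0,0,0],[0,0.005,-0.075],-1],[[0,0,0],[0,0.005,-0.078],-1],[[0,0,0],[0,0.005,-0.079],-1],[[0,0,0],[0,0.005,-0.079],-1],[[0,0,0],[0,0.005,-0.079],-1]])

```text
clock: 5.62
tool_pos: [0.4848, 0.3498, 0.0334]
ee_rot: [[0.998, -0.062, 0.002], [-0.062, -0.998, 0.001], [0.001, -0.001, -1.0]]
force: [0.7, 0.2, -1.1]
gripper_width: 0.0597
gripper_force: 29.9
```

Call:
drive_tool(plan=[[[0,0,0],[0,-0.003,-0.001],-1],[[0,0,0],[0,-0.003,-0.002],-1],[[0,0,0],[0,-0.003,-0.002],-1],[[0,0,0],[0,-0.003,-0.002],0.5],[[0,0,0],[0,-0.003,-0.002],0.5],[[0,0,0],[0,-0.003,-0.002],0.5],[[0,0,0],[0,-0.003,-0.002],0.5],[[0,0,0],[0,-0.003,0.01],0.5],[[0,0,0],[0,-0.003,0.04],0.5],[[0,0,0],[0,-0.003,0.08],0.5],[[0,0,0],[0,-0.003,0.09],0.5],[[0,0,0],[0,-0.003,0.09],0.5]])

```text
clock: 6.62
tool_pos: [0.4865, 0.3479, 0.1266]
ee_rot: [[0.998, -0.062, 0.006], [-0.062, -0.998, 0.005], [0.006, -0.005, -1.0]]
force: [-0.6, -0.0, -0.1]
gripper_width: 0.0703
gripper_force: 0.0
```

Call:
drive_tool(plan=[[[0,0,0],[0.006,-0.015,0],1],[[0,0,0],[0.02,-0.05,0],1],[[0,0,0],[0.035,-0.086,0],1],[[0,0,0],[0.05,-0.122,0],1],[[0,0,0],[0.065,-0.16,0],1],[[0,0,0],[0.08,-0.197,0],1],[[0,0,0],[0.096,-0.235,0],1],[[0,0,0],[0.111,-0.272,0],1],[[0,0,0],[0.126,-0.31,0],1],[[0,0,0],[0.142,-0.347,0],1],[[0,0,0],[0.156,-0.382,0],1],[[0,0,0],[0.166,-0.408,0],1]])

```text
clock: 7.62
tool_pos: [0.65, -0.066, 0.1212]
ee_rot: [[0.998, -0.065, -0.001], [-0.065, -0.998, -0.002], [-0.001, 0.002, -1.0]]
force: [-0.0, 0.5, -0.2]
gripper_width: 0.0939
gripper_force: 0.0
```

Call:
drive_tool(plan=[[[0,0,0],[0.004,-0.01,0],1],[[0,0,0],[0.004,-0.01,0],1],[[0,0,0],[0.004,-0.01,0],1],[[0,0,0],[0.004,-0.01,0],1]])

```text
clock: 7.95
tool_pos: [0.6532, -0.068, 0.1217]
ee_rot: [[0.998, -0.059, -0.002], [-0.059, -0.998, 0.003], [-0.002, -0.002, -1.0]]
force: [-0.1, -0.0, -0.4]
gripper_width: 0.0942
gripper_force: 0.0
```

Run:
```python
from h import *
a=snap('top','t2')
print(ctrl.get_state()['tool_pos'])
cv2.imwrite('pics/c2.png',cv2.resize(a[100:310,100:400],(800,560))[:,:,::-1])
```

```text
[ 0.65342947 -0.06783161  0.12196693]
```

View pics/c2.png

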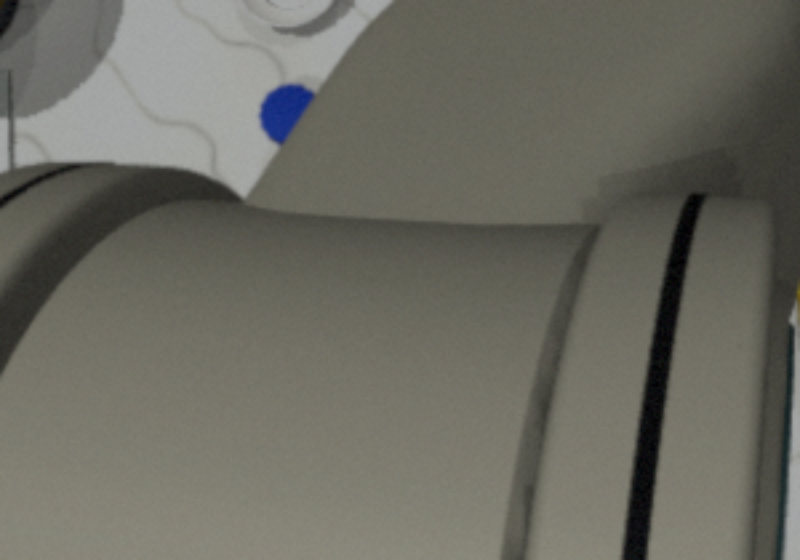

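The arm hides the bench here, so I will look once it is clear. Now I lower onto the red jar.

Call:
drive_tool(plan=[[[0,0,0],[0.004,-0.003,-0.015],1],[[0,0,0],[0.004,-0.003,-0.045],1],[[0,0,0],[0.004,-0.003,-0.068],1],[[0,0,0],[0.004,-0.003,-0.075],1],[[0,0,0],[0.004,-0.003,-0.075],1],[[0,0,0],[0.004,-0.003,-0.075],-1],[[0,0,0],[0.004,-0.003,-0.075],-1],[[0,0,0],[0.004,-0.003,-0.075],-1],[[0,0,0],[0.004,-0.003,-0.075],-1],[[0,0,0],[0.004,-0.003,-0.075],-1],[[0,0,0],[0.004,-0.003,-0.075],-1],[[0,0,0],[0.004,-0.003,-0.075],-1]], force=25)

```text
clock: 9.0
tool_pos: [0.6584, -0.0742, 0.0479]
ee_rot: [[0.998, -0.062, 0.001], [-0.062, -0.998, 0.0], [0.001, -0.0, -1.0]]
force: [1.4, 0.8, 0.2]
gripper_width: 0.0506
gripper_force: 0.4
```

Call:
drive_tool(plan=[[[0,0,0],[0,0,0],-1],[[0,0,0],[0,0,0],-1],[[0,0,0],[0,0,0],-1]])

```text
clock: 9.25
tool_pos: [0.6584, -0.0741, 0.0478]
ee_rot: [[0.998, -0.062, 0.0], [-0.062, -0.998, 0.0], [0.0, -0.001, -1.0]]
force: [-0.8, 1.7, 3.7]
gripper_width: 0.0477
gripper_force: 25.0
```

Call:
drive_tool(plan=[[[0,0,0],[0,0,0.015],-1],[[0,0,0],[0,0,0.045],-1],[[0,0,0],[0,0,0.08],-1],[[0,0,0],[-0.01,0.017,0.1],-1],[[0,0,0],[-0.03,0.051,0.1],-1],[[0,0,0],[-0.049,0.086,0.1],-1],[[0,0,0],[-0.069,0.12,0.1],-1],[[0,0,0],[-0.088,0.154,0.1],-1],[[0,0,0],[-0.108,0.188,0.1],-1],[[0,0,0],[-0.128,0.223,0.1],-1],[[0,0,0],[-0.147,0.257,0.1],-1],[[0,0,0],[-0.165,0.288,0.1],-1]])

```text
clock: 10.25
tool_pos: [0.4915, 0.2152, 0.1472]
ee_rot: [[0.998, -0.062, -0.001], [-0.062, -0.998, -0.0], [-0.001, 0.0, -1.0]]
force: [0.1, 0.0, -1.2]
gripper_width: 0.0474
gripper_force: 25.0
```

Call:
drive_tool(plan=[[[0,0,0],[-0.014,0.024,0],-1],[[0,0,0],[-0.014,0.024,0],-1],[[0,0,0],[-0.014,0.024,0],-1],[[0,0,0],[-0.014,0.024,0],-1]])

```text
clock: 10.58
tool_pos: [0.4796, 0.2365, 0.1474]
ee_rot: [[0.998, -0.063, 0.0], [-0.063, -0.998, -0.001], [0.001, 0.001, -1.0]]
force: [0.5, -0.7, -1.1]
gripper_width: 0.0474
gripper_force: 25.0
```

Call:
drive_tool(plan=[[[0,0,0],[-0.002,0.003,-0.015],-1],[[0,0,0],[-0.002,0.003,-0.045],-1],[[0,0,0],[-0.002,0.003,-0.07],-1],[[0,0,0],[-0.002,0.003,-0.085],-1],[[0,0,0],[-0.002,0.003,-0.091],-1],[[0,0,0],[-0.002,0.003,-0.093],-1],[[0,0,0],[-0.002,0.003,-0.094],-1],[[0,0,0],[-0.002,0.003,-0.094],-1]])

```text
clock: 11.25
tool_pos: [0.4782, 0.2401, 0.0542]
ee_rot: [[0.998, -0.063, 0.002], [-0.063, -0.998, 0.0], [0.002, -0.0, -1.0]]
force: [0.5, -0.2, -0.9]
gripper_width: 0.0479
gripper_force: 25.0
```

Call:
drive_tool(plan=[[[0,0,0],[0,0,-0.001],-1],[[0,0,0],[0,0,-0.002],-1],[[0,0,0],[0,0,-0.002],-1],[[0,0,0],[0,0,-0.002],0.4],[[0,0,0],[0,0,-0.002],0.5],[[0,0,0],[0,0,-0.002],0.5],[[0,0,0],[0,0,-0.002],0.5],[[0,0,0],[0,0,-0.002],0.5],[[0,0,0],[0,0,0.02],0.5],[[0,0,0],[0,0,0.055],0.5],[[0,0,0],[0,0,0.08],0.5],[[0,0,0],[0,0,0.08],0.5]])

```text
clock: 12.25
tool_pos: [0.4801, 0.2416, 0.1378]
ee_rot: [[0.998, -0.062, 0.007], [-0.062, -0.998, 0.004], [0.007, -0.004, -1.0]]
force: [-0.6, 0.0, -0.0]
gripper_width: 0.0706
gripper_force: 0.0
```

Run:
```python
from h import *
print(np.round(ctrl.get_state()['q'],1))
```

```text
[ -40.    34.9   15.5  110.9  -15.2   35.7 -108.4]
```

Call:
drive_tool(plan=[[[0,0,0.12],[-0.002,-0.015,0],0],[[0,0,0.24],[-0.005,-0.037,0],0],[[0,0,0.36],[-0.008,-0.06,0],0],[[0,0,0.48],[-0.011,-0.083,0],0],[[0,0,0.6],[-0.014,-0.106,0],0],[[0,0,0.72],[-0.017,-0.129,0],0],[[0,0,0.84],[-0.02,-0.152,0],0],[[0,0,0.96],[-0.023,-0.175,0],0],[[0,0,1.08],[-0.026,-0.198,0],0],[[0,0,1.2],[-0.029,-0.221,0],0],[[0,0,1.32],[-0.031,-0.242,0],0],[[0,0,1.44],[-0.033,-0.258,0],0]])

```text
clock: 13.25
tool_pos: [0.4434, -0.0194, 0.133]
ee_rot: [[0.188, 0.982, -0.001], [0.982, -0.188, -0.0], [-0.0, -0.001, -1.0]]
force: [-0.4, 0.3, -0.0]
gripper_width: 0.0468
gripper_force: 0.0
```

Call:
drive_tool(plan=[[[0,0,0.1],[0,-0.006,-0.01],0],[[0,0,0.14],[0,-0.006,-0.03],0],[[0,0,0.14],[0,-0.006,-0.05],0],[[0,0,0.14],[0,-0.006,-0.06],0],[[0,0,0.14],[0,-0.006,-0.06],0],[[0,0,0.14],[0,-0.006,-0.06],0]])

```text
clock: 13.75
tool_pos: [0.4435, -0.0234, 0.0729]
ee_rot: [[0.053, 0.999, -0.002], [0.999, -0.053, 0.0], [0.0, -0.002, -1.0]]
force: [0.1, -0.3, -0.5]
gripper_width: 0.0469
gripper_force: 0.0
```

Call:
drive_tool(plan=[[[0,0,0],[0.003,0.001,-0.015],0],[[0,0,0],[0.003,0.001,-0.034],0],[[0,0,0],[0.003,0.001,-0.043],0],[[0,0,0],[0.003,0.001,-0.045],0],[[0,0,0],[0.003,0.001,-0.045],0],[[0,0,0],[0.003,0.001,-0.045],-1],[[0,0,0],[0.003,0.001,-0.045],-1],[[0,0,0],[0.003,0.001,-0.045],-1],[[0,0,0],[0.003,0.001,-0.045],-1],[[0,0,0],[0.003,0.001,-0.045],-1],[[0,0,0],[0.003,0.001,-0.045],-1],[[0,0,0],[0.003,0.001,-0.045],-1]], force=20)

```text
clock: 14.75
tool_pos: [0.4473, -0.0225, 0.0287]
ee_rot: [[0.053, 0.999, 0.001], [0.999, -0.053, -0.0], [-0.0, 0.001, -1.0]]
force: [-0.8, 0.9, 3.2]
gripper_width: 0.0116
gripper_force: 20.0
```

Call:
drive_tool(plan=[[[0,0,0],[0,0,0],-1],[[0,0,0],[0,0,0],-1],[[0,0,0],[0,0,0],-1]])

```text
clock: 15.0
tool_pos: [0.4473, -0.0225, 0.0287]
ee_rot: [[0.053, 0.999, 0.001], [0.999, -0.053, -0.0], [0.0, 0.001, -1.0]]
force: [-0.1, -0.3, 5.8]
gripper_width: 0.0115
gripper_force: 20.0
```

Call:
drive_tool(plan=[[[0,0,0],[0,0,0.015],-1],[[0,0,0],[0,0,0.045],-1],[[0,0,0],[-0.002,0.014,0.075],-1],[[0,0,0],[-0.008,0.048,0.085],-1],[[0,0,0],[-0.014,0.084,0.085],-1],[[0,0,0],[-0.02,0.12,0.085],-1],[[0,0,0],[-0.026,0.156,0.085],-1],[[0,0,0],[-0.032,0.192,0.085],-1],[[0,0,0],[-0.038,0.228,0.085],-1],[[0,0,0],[-0.044,0.264,0.085],-1],[[0,0,0],[-0.05,0.296,0.085],-1],[[0,0,0],[-0.054,0.318,0.085],-1]])

```text
clock: 16.0
tool_pos: [0.3918, 0.2993, 0.1134]
ee_rot: [[0.049, 0.999, -0.0], [0.999, -0.049, 0.002], [0.002, -0.0, -1.0]]
force: [1.3, -0.4, -1.1]
gripper_width: 0.0115
gripper_force: 20.0
```

Call:
drive_tool(plan=[[[0,0,0],[0,0.01,0],-1],[[0,0,0],[0,0.01,0],-1],[[0,0,0],[0,0.01,0],-1],[[0,0,0],[0,0.01,0],-1]])

```text
clock: 16.33
tool_pos: [0.3935, 0.3029, 0.1131]
ee_rot: [[0.056, 0.998, -0.001], [0.998, -0.056, -0.002], [-0.002, -0.001, -1.0]]
force: [0.1, -0.5, -0.7]
gripper_width: 0.0118
gripper_force: 20.0
```

Run:
```python
from h import *
a=snap('top','t3');s=snap('side','s3')
cv2.imwrite('pics/c3.png',np.hstack([cv2.resize(a[180:300,100:240],(420,360)),cv2.resize(s[170:400,100:360],(380,336))[:].repeat(1,0) if 0 else cv2.resize(s[160:400,100:353],(380,360))])[:,:,::-1])
```

```text
(no output)
```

View pics/c3.png

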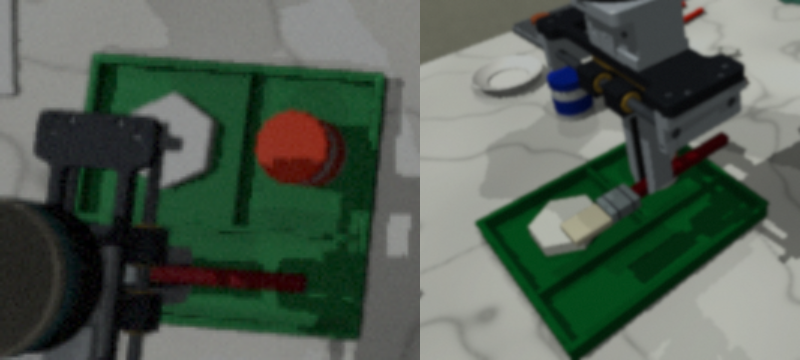

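The hex tile sits in the middle of its bay, the jar stands in its bay, and the brush hangs level above the groove. Now I lower it.

Call:
drive_tool(plan=[[[0,0,0],[-0.001,0.004,-0.015],-1],[[0,0,0],[-0.002,0.005,-0.04],-1],[[0,0,0],[-0.002,0.005,-0.062],-1],[[0,0,0],[-0.002,0.005,-0.073],-1],[[0,0,0],[-0.002,0.005,-0.077],-1],[[0,0,0],[-0.002,0.005,-0.079],-1],[[0,0,0],[-0.002,0.005,-0.079],-1],[[0,0,0],[-0.002,0.005,-0.079],-1]])

```text
clock: 17.1
tool_pos: [0.3917, 0.3105, 0.0352]
ee_rot: [[0.054, 0.999, 0.001], [0.999, -0.054, 0.001], [0.001, 0.001, -1.0]]
force: [0.0, 0.4, 0.4]
gripper_width: 0.0114
gripper_force: 20.0
```

Call:
drive_tool(plan=[[[0,0,0],[0,-0.001,-0.001],-1],[[0,0,0],[0,-0.002,-0.002],-1],[[0,0,0],[0,-0.002,-0.002],-1],[[0,0,0],[0,-0.002,-0.002],-0.5],[[0,0,0],[0,-0.002,-0.002],-0.45],[[0,0,0],[0,-0.002,-0.002],-0.45],[[0,0,0],[0,-0.002,-0.002],-0.45],[[0,0,0],[0,-0.002,-0.002],-0.45],[[0,0,0],[0,-0.002,0.015],-0.45],[[0,0,0],[0,-0.002,0.05],-0.45],[[0,0,0],[0,-0.002,0.085],-0.45],[[0,0,0],[0,-0.002,0.1],-0.45]])

```text
clock: 18.1
tool_pos: [0.3921, 0.3097, 0.1378]
ee_rot: [[0.053, 0.999, 0.003], [0.999, -0.053, 0.003], [0.003, 0.003, -1.0]]
force: [0.9, 0.3, -0.3]
gripper_width: 0.026
gripper_force: 0.0
```

Call:
drive_tool(plan=[[[0,0,-0.12],[0.012,-0.01,0.01],0.5],[[0,0,-0.24],[0.034,-0.03,0.01],1],[[0,0,-0.36],[0.057,-0.052,0.01],1],[[0,0,-0.48],[0.08,-0.074,0.01],1],[[0,0,-0.6],[0.103,-0.096,0.01],1],[[0,0,-0.72],[0.126,-0.118,0.01],1],[[0,0,-0.84],[0.149,-0.14,0.01],1],[[0,0,-0.96],[0.172,-0.162,0.01],1],[[0,0,-1.08],[0.195,-0.184,0.01],1],[[0,0,-1.2],[0.218,-0.206,0.01],1],[[0,0,-1.32],[0.24,-0.225,0.01],1],[[0,0,-1.44],[0.256,-0.238,0.01],1]])

```text
clock: 19.1
tool_pos: [0.6489, 0.0674, 0.1444]
ee_rot: [[0.998, 0.069, 0.001], [0.069, -0.998, -0.001], [0.001, 0.001, -1.0]]
force: [0.6, -0.6, 0.3]
gripper_width: 0.0938
gripper_force: 0.0
```

Call:
drive_tool(plan=[[[0,0,-0.08],[0.01,-0.008,0],1],[[0,0,-0.08],[0.01,-0.008,-0.02],1],[[0,0,-0.08],[0.01,-0.008,-0.02],1],[[0,0,-0.08],[0.01,-0.008,-0.02],1],[[0,0,-0.08],[0.01,-0.008,-0.02],1]])

```text
clock: 19.52
tool_pos: [0.6566, 0.0632, 0.1246]
ee_rot: [[1.0, -0.001, -0.001], [-0.001, -1.0, 0.0], [-0.001, -0.0, -1.0]]
force: [-0.7, 0.2, 0.8]
gripper_width: 0.094
gripper_force: 0.0
```

Run:
```python
from h import *
s=snap('side','s4');print(ctrl.get_state()['tool_pos'])
X=ctrl.get_state()['tool_pos'];g=w2p('side',[[X[0],X[1],.062],[.6595,.063,.062],[.6595,.063,0]]);print(g)
for p,c in zip(g,((255,0,255),(0,255,0),(0,255,0))): cv2.circle(s,tuple(int(round(x)) for x in p),1,c,-1)
cv2.imwrite('pics/c4.png',cv2.resize(s[130:250,190:340],(600,480),interpolation=cv2.INTER_CUBIC)[:,:,::-1])
```

```text
[0.65701124 0.06330253 0.12506521]
[[265.50299035 177.22956079]
 [264.85880324 176.85218318]
 [267.64636047 201.41061736]]
```

View pics/c4.png

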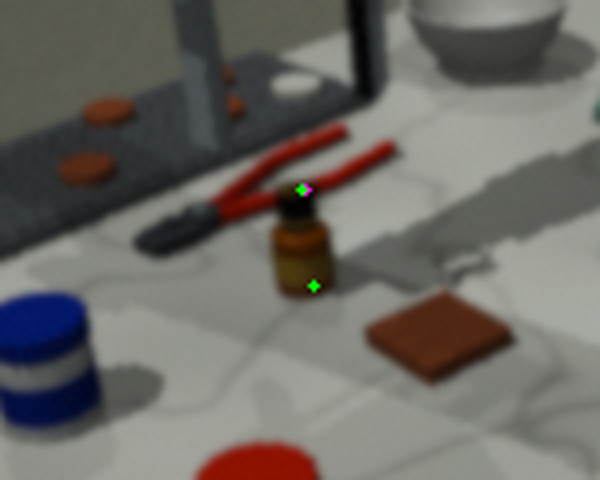

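The dots sit about 1.5 px right of the bottle axis (cap at ~(264,178)), so the bottle is near (0.660, 0.064).

Call:
drive_tool(plan=[[[0,0,0],[0.004,0.001,-0.015],1],[[0,0,0],[0.004,0.001,-0.045],1],[[0,0,0],[0.004,0.001,-0.075],1],[[0,0,0],[0.004,0.001,-0.09],1],[[0,0,0],[0.004,0.001,-0.092],1],[[0,0,0],[0.004,0.001,-0.092],0],[[0,0,0],[0.004,0.001,-0.092],-1],[[0,0,0],[0.004,0.001,-0.092],-1],[[0,0,0],[0.004,0.001,-0.092],-1],[[0,0,0],[0.004,0.001,-0.092],-1],[[0,0,0],[0.004,0.001,-0.092],-1],[[0,0,0],[0.004,0.001,-0.092],-1]], force=20)

```text
clock: 20.57
tool_pos: [0.6614, 0.0635, 0.033]
ee_rot: [[1.0, -0.002, 0.001], [-0.002, -1.0, 0.0], [0.001, -0.0, -1.0]]
force: [-0.0, -0.4, -0.1]
gripper_width: 0.0506
gripper_force: 0.0
```

Call:
drive_tool(plan=[[[0,0,0],[0,0,0],-1],[[0,0,0],[0,0,0],-1],[[0,0,0],[0,0,0],-1],[[0,0,0],[0,0,0],-1]])

```text
clock: 20.9
tool_pos: [0.6612, 0.0636, 0.0326]
ee_rot: [[1.0, -0.002, 0.0], [-0.002, -1.0, 0.0], [0.0, -0.0, -1.0]]
force: [0.3, -0.0, 1.4]
gripper_width: 0.0334
gripper_force: 20.0
```

Call:
drive_tool(plan=[[[0,0,0],[0,0,0.015],-1],[[0,0,0],[0,0,0.045],-1],[[0,0,0],[-0.006,-0.014,0.075],-1],[[0,0,0],[-0.018,-0.046,0.09],-1],[[0,0,0],[-0.032,-0.08,0.09],-1],[[0,0,0],[-0.046,-0.115,0.09],-1],[[0,0,0],[-0.06,-0.15,0.09],-1],[[0,0,0],[-0.074,-0.186,0.09],-1],[[0,0,0.02],[-0.088,-0.222,0.09],-1],[[0,0,0.04],[-0.102,-0.257,0.09],-1],[[0,0,0.05],[-0.116,-0.292,0.09],-1],[[0,0,0.05],[-0.13,-0.327,0.09],-1]])

```text
clock: 21.9
tool_pos: [0.53, -0.2651, 0.1224]
ee_rot: [[0.999, 0.048, -0.0], [0.048, -0.999, 0.0], [-0.0, -0.0, -1.0]]
force: [0.4, -1.5, -0.5]
gripper_width: 0.0339
gripper_force: 20.0
```

Call:
drive_tool(plan=[[[0,0,0],[-0.012,-0.03,0],-1],[[0,0,0],[-0.022,-0.056,0],-1],[[0,0,0],[-0.03,-0.076,0],-1],[[0,0,0],[-0.032,-0.08,0],-1],[[0,0,0],[-0.032,-0.08,0],-1],[[0,0,0],[-0.032,-0.08,0],-1]])

```text
clock: 22.4
tool_pos: [0.4996, -0.3422, 0.1223]
ee_rot: [[0.999, 0.048, 0.0], [0.048, -0.999, 0.001], [0.0, -0.001, -1.0]]
force: [-0.8, 1.6, -0.0]
gripper_width: 0.0335
gripper_force: 20.0
```

Call:
drive_tool(plan=[[[0,0,0],[-0.001,-0.001,-0.015],-1],[[0,0,0],[-0.001,-0.001,-0.04],-1],[[0,0,0],[-0.001,-0.001,-0.063],-1],[[0,0,0],[-0.001,-0.001,-0.076],-1],[[0,0,0],[-0.001,-0.001,-0.081],-1],[[0,0,0],[-0.001,-0.001,-0.083],-1],[[0,0,0],[-0.001,-0.001,-0.084],-1],[[0,0,0],[-0.001,-0.001,-0.084],-1],[[0,0,0],[-0.001,-0.001,-0.084],-1]])

```text
clock: 23.15
tool_pos: [0.4989, -0.3449, 0.0396]
ee_rot: [[0.999, 0.048, 0.002], [0.048, -0.999, -0.001], [0.002, 0.001, -1.0]]
force: [-0.4, -0.0, -0.4]
gripper_width: 0.0337
gripper_force: 20.0
```

Call:
drive_tool(plan=[[[0,0,0],[0,0,-0.001],-1],[[0,0,0],[0,0,-0.002],-1],[[0,0,0],[0,0,-0.0025],-1],[[0,0,0],[0,0,-0.0025],-1],[[0,0,0],[0,0,-0.0025],0],[[0,0,0],[0,0,-0.0025],0.05],[[0,0,0],[0,0,-0.0025],0.05],[[0,0,0],[0,0,-0.0025],0.05],[[0,0,0],[0,0,0.015],0.05],[[0,0,0],[0,0,0.05],0.05],[[0,0,0],[0,0,0.085],0.05],[[0,0,0],[0,0,0.09],0.05]])

```text
clock: 24.15
tool_pos: [0.5011, -0.3465, 0.1338]
ee_rot: [[0.999, 0.048, 0.008], [0.048, -0.999, -0.005], [0.007, 0.005, -1.0]]
force: [-0.9, -1.0, 0.3]
gripper_width: 0.0496
gripper_force: 0.0
```

Call:
drive_tool(plan=[[[0,0,-0.08],[0.01,0.007,0],1],[[0,0,-0.16],[0.035,0.024,0],1],[[0,0,-0.24],[0.065,0.044,0],1],[[0,0,-0.32],[0.095,0.064,-0.01],1],[[0,0,-0.33],[0.125,0.084,-0.03],1],[[0,0,-0.33],[0.15,0.1,-0.05],1],[[0,0,-0.33],[0.16,0.108,-0.06],1],[[0,0,-0.33],[0.16,0.108,-0.06],1],[[0,0,-0.33],[0.16,0.108,-0.06],1],[[0,0,-0.33],[0.16,0.108,-0.06],1]])

```text
clock: 24.98
tool_pos: [0.6565, -0.2394, 0.0693]
ee_rot: [[0.96, -0.281, -0.001], [-0.281, -0.96, -0.002], [-0.0, 0.002, -1.0]]
force: [-0.8, -0.8, 0.4]
gripper_width: 0.094
gripper_force: 0.0
```

Run:
```python
from h import *
s=snap('side','s5');a=snap('top','t5');X=ctrl.get_state()['tool_pos'];print(X)
c=lambda i,u,v:cv2.resize(i[v-45:v+45,u-55:u+55],(400,327),interpolation=cv2.INTER_CUBIC)
u=w2p('side',[[.6615,-.238,.012]])[0].astype(int)
cv2.imwrite('pics/c5.png',np.hstack([c(a,424,150),c(s,*u)])[:,:,::-1])
```

```text
[ 0.65693665 -0.23963399  0.06997908]
```

View pics/c5.png

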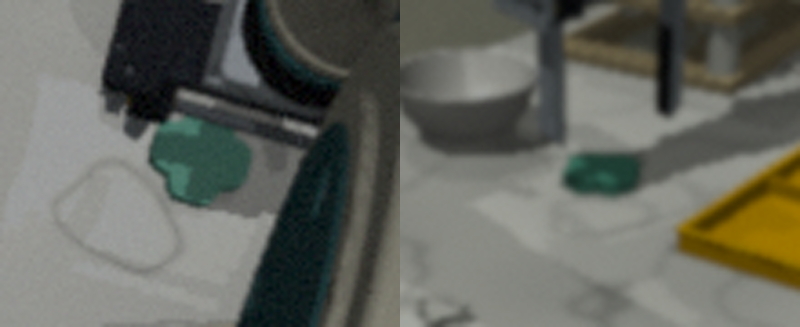

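The scallop is unmoved, centred between the open fingers in the side view. Now I lower and grip.

Call:
drive_tool(plan=[[[0,0,0],[0.005,0.001,-0.01],1],[[0,0,0],[0.005,0.001,-0.025],1],[[0,0,0],[0.005,0.001,-0.038],1],[[0,0,0],[0.005,0.001,-0.042],1],[[0,0,0],[0.005,0.001,-0.042],1],[[0,0,0],[0.005,0.001,-0.042],0],[[0,0,0],[0.005,0.001,-0.042],-1],[[0,0,0],[0.005,0.001,-0.042],-1],[[0,0,0],[0.005,0.001,-0.042],-1],[[0,0,0],[0.005,0.001,-0.042],-1],[[0,0,0],[0.005,0.001,-0.042],-1],[[0,0,0],[0.005,0.001,-0.042],-1]], force=25)

```text
clock: 26.08
tool_pos: [0.663, -0.2354, 0.0262]
ee_rot: [[0.96, -0.278, -0.0], [-0.278, -0.96, 0.0], [-0.0, 0.0, -1.0]]
force: [0.0, -1.1, -0.6]
gripper_width: 0.0597
gripper_force: 25.0
```

Call:
drive_tool(plan=[[[0,0,0],[0,0,0],-1],[[0,0,0],[0,0,0],-1]])

```text
clock: 26.25
tool_pos: [0.663, -0.2354, 0.0264]
ee_rot: [[0.96, -0.278, -0.0], [-0.278, -0.96, 0.0], [-0.0, -0.0, -1.0]]
force: [0.2, 0.3, -0.4]
gripper_width: 0.0598
gripper_force: 25.0
```

Call:
drive_tool(plan=[[[0,0,0],[0,0,0.012],-1],[[0,0,0],[0,0,0.035],-1],[[0,0,0.06],[-0.008,0,0.06],-1],[[0,0,0.12],[-0.03,-0.001,0.08],-1],[[0,0,0.18],[-0.06,-0.001,0.085],-1],[[0,0,0.24],[-0.09,-0.002,0.085],-1],[[0,0,0.3],[-0.12,-0.003,0.085],-1],[[0,0,0.33],[-0.148,-0.003,0.085],-1],[[0,0,0.33],[-0.165,-0.003,0.085],-1],[[0,0,0.33],[-0.17,-0.003,0.085],-1],[[0,0,0.33],[-0.17,-0.003,0.085],-1],[[0,0,0.33],[-0.17,-0.003,0.085],-1]])

```text
clock: 27.25
tool_pos: [0.495, -0.2387, 0.1123]
ee_rot: [[0.999, 0.048, 0.003], [0.048, -0.999, -0.001], [0.003, 0.001, -1.0]]
force: [-0.3, -0.2, 0.2]
gripper_width: 0.0593
gripper_force: 25.0
```

Call:
drive_tool(plan=[[[0,0,0],[-0.002,0,-0.012],-1],[[0,0,0],[-0.002,0,-0.038],-1],[[0,0,0],[-0.002,0,-0.06],-1],[[0,0,0],[-0.002,0,-0.072],-1],[[0,0,0],[-0.002,0,-0.077],-1],[[0,0,0],[-0.002,0,-0.079],-1],[[0,0,0],[-0.002,0,-0.08],-1],[[0,0,0],[-0.002,0,-0.08],-1],[[0,0,0],[-0.002,0,-0.08],-1]])

```text
clock: 28.0
tool_pos: [0.4919, -0.2388, 0.0324]
ee_rot: [[0.999, 0.048, 0.002], [0.048, -0.999, -0.001], [0.002, 0.001, -1.0]]
force: [0.1, -0.9, -0.7]
gripper_width: 0.0599
gripper_force: 25.0
```

Call:
drive_tool(plan=[[[0,0,0],[0,0,-0.001],-1],[[0,0,0],[0,0,-0.0015],-1],[[0,0,0],[0,0,-0.0015],-1],[[0,0,0],[0,0,-0.0015],0.4],[[0,0,0],[0,0,-0.0015],0.5],[[0,0,0],[0,0,-0.0015],0.5],[[0,0,0],[0,0,-0.0015],0.5],[[0,0,0],[0,0,0.01],0.5],[[0,0,0],[0,0,0.04],0.5],[[0,0,0],[0,0,0.08],0.5],[[0,0,0],[0,0,0.12],0.5],[[0,0,0],[0,0,0.15],0.5]])

```text
clock: 29.0
tool_pos: [0.4917, -0.2388, 0.1853]
ee_rot: [[0.999, 0.048, 0.003], [0.048, -0.999, -0.001], [0.003, 0.001, -1.0]]
force: [0.2, -0.4, 0.1]
gripper_width: 0.0704
gripper_force: 0.0
```

Call:
drive_tool(plan=[[[0,0,0.05],[-0.01,-0.02,0.02],0.5],[[0,0,0.1],[-0.03,-0.06,0.03],0.5],[[0,0,0.15],[-0.05,-0.095,0.04],0.5],[[0,0,0.2],[-0.07,-0.13,0.05],0.5],[[0,0,0.25],[-0.09,-0.165,0.05],0.5],[[0,0,0.3],[-0.11,-0.2,0.05],0.5],[[0,0,0.35],[-0.13,-0.235,0.05],0.5],[[0,0,0.4],[-0.15,-0.27,0.05],0.5],[[0,0,0.4],[-0.17,-0.3,0.05],0.5],[[0,0,0.4],[-0.19,-0.33,0.05],0.5],[[0,0,0.4],[-0.2,-0.34,0.05],0.5],[[0,0,0.4],[-0.2,-0.34,0.05],0.5]])

```text
clock: 30.0
tool_pos: [0.2861, -0.5818, 0.2318]
ee_rot: [[0.905, 0.426, -0.003], [0.426, -0.905, -0.002], [-0.003, 0.001, -1.0]]
force: [-0.3, 0.5, -0.3]
gripper_width: 0.0706
gripper_force: 0.0
```

Run:
```python
from h import *
a=snap('top','t6');s=snap('side','s6');print(ctrl.get_state()['tool_pos'])
hue=lambda a,b,s,v=0:(lambda h,i:(h[...,0]>=a)&(h[...,0]<=b)&(h[...,1]>s)&(h[...,2]>v))
red=lambda h,i:((h[...,0]<10)|(h[...,0]>165))&(h[...,1]>110)&(h[...,2]>40)
T={'square':((265,172,310,213),hue(0,20,100,60),.012),'bluelid':((190,125,230,165),hue(105,130,150,60),.058),
'redlid':((185,200,235,255),lambda h,i:red(h,i)&(h[...,2]>100),.062),'hex':((130,200,188,255),lambda h,i:(h[...,1]<60)&(h[...,2]>80),.016),
'handle':((120,240,232,292),red,.015),'scal':((400,195,460,245),hue(60,95,60,50),.016)}
for k,(r,f,z) in T.items():
    cn,n,c=blob(a,r,f);print(k,n,c.round(1),*fit(cn,z))
for k,r,f in(('green',(110,190,240,300),hue(45,80,150)),('yellow',(390,185,515,295),hue(18,34,150))):
    print(k,*fit(blob(a,r,f)[0],.018))
cv2.imwrite('pics/c6.png',np.hstack([cv2.resize(a[185:300,110:240],(400,354)),cv2.resize(a[185:300,390:520],(400,354))])[:,:,::-1])
```

```text
[ 0.29164011 -0.57744886  0.23173109]
square 639 [288.4 193.1] [559.3  58.9] [54.4 55.1] 84.3 [559.3  59. ]
bluelid 372 [208.6 142.5] [658.8 225.2] [47.3 44.4] 45.5 [658.8 224.9]
redlid 418 [196.5 228.5] [477.8 238.4] [46.6 45.1] 3.1 [477.8 239.3]
hex 677 [155.4 226.4] [485.6 344. ] [60.9 67.3] 85.1 [485.8 344.1]
handle 232 [185.4 272.5] [389.  273.6] [102.1  10. ] 86.8 [389.  273.6]
scal 565 [428.1 224.4] [ 491.5 -238.6] [54.  54.2] 47.5 [ 491.3 -238.4]
green [448.2 300.8] [216.1 183.3] 86.2 [448.2 300.6]
yellow [ 462.8 -288.7] [186.7 218. ] 2.9 [ 462.8 -288.6]
```

View pics/c6.png

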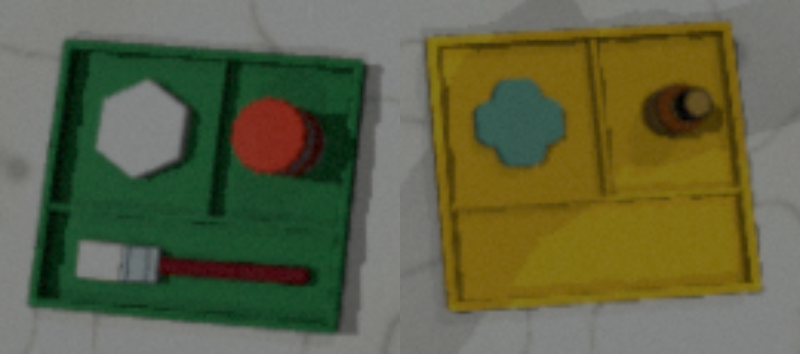

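All five things lie flat or upright in their places, with measured offsets of 3 mm or less where segmented. The bottle stands mid-bay, and the trays, blue jar and square tile are unmoved. I hand the job in.

```bash
python3 -c "
from cell import ctrl
print(ctrl.close_job())"
```

```text
the job is handed in; nothing more can be done
None
```

Both trays are made up and the job is handed in at about 30 s of robot time. The last top picture put the tiles, jar and brush within 3 mm of their places, with the bottle judged by eye and the blue jar and square tile unmoved; the hand-in returned no verdict.

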